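Restock the walnut jar and hang up the nut tools

TASK

Restock the walnut jar: lift its lid off and lay it on the counter beside the jar, then use the scoop to move all the walnuts from the tray into the jar (don't pick them out of the tray with your fingers; only one that has dropped on the counter may be picked up), and put the lid back on, fully seated. Hang the scoop and every nutcracker that lies on the counter by its ring on the rail, one to a hook, and leave the mug, the tumbler and the brown jar where they are.

Things in the scene. Friction and masses are not known exactly. Their poses are not given: they have to be found in the camera images.
- jar: round white stoneware jar with a blue band near its foot, 132 mm across and 105 mm high, open at the top when the lid is off (mouth 120 mm across, inner floor 6 mm up). It stands firmly and does not shift. Origin: centre of its underside, on the counter; z up
- lid: loose wooden lid: flange 132 mm across, 8 thick; cork plug below it 108 across, 10 deep; knob on top 26 across, 32 high. Origin: centre of the plug's underside: 95 mm above the counter when seated on the jar, 0 when lying on the counter; flange top at z = 18, knob top at z = 50 mm. z up. About 0.22 kg
- tray: long shallow tray of bright steel, fixed to the counter, 228 mm (its x) by 90 mm (its y), 40 mm high, walls and floor 3 mm thick. Origin: centre of its underside, on the counter. The walnuts start in it
- walnut_1: loose brown walnut in its shell, a ball about 30 mm across that rolls; 13 g. Origin: its centre. May be absent
- walnut_2: loose brown walnut in its shell, a ball about 30 mm across that rolls; 13 g. Origin: its centre. May be absent
- walnut_3: loose brown walnut in its shell, a ball about 30 mm across that rolls; 13 g. Origin: its centre. May be absent
- walnut_4: loose brown walnut in its shell, a ball about 30 mm across that rolls; 13 g. Origin: its centre. May be absent
- walnut_5: loose brown walnut in its shell, a ball about 30 mm across that rolls; 13 g. Origin: its centre. May be absent
- walnut_6: loose brown walnut in its shell, a ball about 30 mm across that rolls; 13 g. Origin: its centre. May be absent
- scoop: loose aluminium scoop, black handle, open square nose. Origin: centre of its underside; x to the nose, z up. Floor 100 (x) by 72 mm (y), 2.5 thick, thinned to 1 at the nose edge x = +50; back wall x = -50, 50 high; side walls 50 high at the back, sloping to nothing at the nose. Handle level, 18 wide, 18 thick, x = -50 to -150, middle at z = 55 mm; grip it near x = -80. 0.15 kg
- scoop_eye (a point): centre of the scoop's hanging ring (x = -163, z = +55 mm in the scoop's frame): a loop of 5 mm wire, 21 mm clear inside, 31 mm over all, lying in the scoop's xy plane
- cracker_a: loose steel nutcracker, closed, lying flat. Origin: centre of its underside; x to the handle ends, z up. Hinge block x = -75 to -49 mm, 28 wide, 12 thick, with the hanging ring behind it; two handles side by side, 28 wide over both, 10 thick, on to x = +95; balances near x = 0. 0.11 kg. May be absent
- cracker_b: loose copper nutcracker, closed, lying flat. Origin: centre of its underside; x to the handle ends, z up. Hinge block x = -75 to -49 mm, 28 wide, 12 thick, with the hanging ring behind it; two handles side by side, 28 wide over both, 10 thick, on to x = +95; balances near x = 0. 0.11 kg. May be absent
- cracker_a_eye (a point): centre of the hanging ring of cracker_a (x = -85.5, z = +6 mm in its frame): 5 mm wire, 21 mm clear inside, lying in its xy plane
- cracker_b_eye (a point): centre of the hanging ring of cracker_b (x = -85.5, z = +6 mm in its frame): 5 mm wire, 21 mm clear inside, lying in its xy plane
- rail: fixed rail stand. Origin on the counter under the middle of the bar; x points from the hooks to the bar. Wooden foot 370 mm (y), x = -20 to +90, 10 thick; posts at y = +-172; level 12 mm bar along y, 305 up; three fixed J hooks of 5 mm wire on its -x side, 110 apart, their tips pointing up
- hook_1 (a point): where the centre of a ring lies when it hangs on the left hook (left is the rail's +y). Axes as the rail. From here the hook's upright free tip stands 15 mm towards -x, its top end 41 mm up (307 mm above the counter); the trough behind the tip is 23 mm clear, its wire's middle 8 mm up; the bar is 21 mm towards +x, 39 mm up
- hook_2 (a point): where the centre of a ring lies when it hangs on the middle hook (left is the rail's +y). Axes as the rail. From here the hook's upright free tip stands 15 mm towards -x, its top end 41 mm up (307 mm above the counter); the trough behind the tip is 23 mm clear, its wire's middle 8 mm up; the bar is 21 mm towards +x, 39 mm up
- hook_3 (a point): where the centre of a ring lies when it hangs on the right hook (left is the rail's +y). Axes as the rail. From here the hook's upright free tip stands 15 mm towards -x, its top end 41 mm up (307 mm above the counter); the trough behind the tip is 23 mm clear, its wire's middle 8 mm up; the bar is 21 mm towards +x, 39 mm up
- mug: white mug, bystander, 82 mm across, 95 mm high; origin centre of its underside
- tumbler: glass tumbler, bystander, 72 mm across, 110 mm high; origin centre of its underside
- syrup: brown glass jar with a black cap, bystander, 68 mm across, 130 mm high; origin centre of its underside
Things that resemble listed ones, but are neither listed nor needed, are in the scene too. What is meant by the lid is not blue or turquoise, and is the smaller of those in its own colour.

How it is judged (in metres and radians):
On the way, in this order (a step that is already met when the one before it is completed fails the run):
1. the lid lies on the counter, clear of the jar (horizontal distance between lid and jar above 0.125 m and height (world z) of lid below 0.02 m), for 0.2 s.
2. all the walnuts are in the jar (horizontal distance between each of walnut_1, walnut_2, walnut_3, walnut_4, walnut_5, walnut_6 and jar below 0.058 m and height (world z) of each of walnut_1, walnut_2, walnut_3, walnut_4, walnut_5, walnut_6 below 0.095 m), for 0.3 s.
3. the lid is seated on the jar (horizontal distance between lid and jar below 0.01 m and height (world z) of lid below 0.1 m and angle between lid's own z axis and vertical below 0.06 rad), for 0.2 s.
At the end, for the whole second after the job is handed in: All walnuts in the jar; lid seated (within 10 mm of centre, level, at most 5 mm proud); scoop and every nutcracker present hang by their rings, ring centre within 20 mm of a hook point, within 45 degrees of straight down, one to a hook (all of step 2 and all of step 3 and (distance between scoop_eye and hook_1 below 0.02 m or distance between scoop_eye and hook_2 below 0.02 m or distance between scoop_eye and hook_3 below 0.02 m) and angle between each of scoop, cracker_a, cracker_b's own x axis and vertical above 2.36 rad and (distance between cracker_a_eye and hook_1 below 0.02 m or distance between cracker_a_eye and hook_2 below 0.02 m or distance between cracker_a_eye and hook_3 below 0.02 m) and (distance between cracker_b_eye and hook_1 below 0.02 m or distance between cracker_b_eye and hook_2 below 0.02 m or distance between cracker_b_eye and hook_3 below 0.02 m) and distance between scoop_eye and cracker_a_eye above 0.06 m and distance between each of scoop_eye, cracker_a_eye and cracker_b_eye above 0.06 m); the robot touches nothing.
It fails at once if a walnut in the tray is touched with the fingers ((contact force between the fingers and walnut_1 above 0.5 N and x of walnut_1 in the frame of tray between -0.112 and 0.112 m and y of walnut_1 in the frame of tray between -0.044 and 0.044 m and height (world z) of walnut_1 below 0.045 m) or (contact force between the fingers and walnut_2 above 0.5 N and x of walnut_2 in the frame of tray between -0.112 and 0.112 m and y of walnut_2 in the frame of tray between -0.044 and 0.044 m and height (world z) of walnut_2 below 0.045 m) or (contact force between the fingers and walnut_3 above 0.5 N and x of walnut_3 in the frame of tray between -0.112 and 0.112 m and y of walnut_3 in the frame of tray between -0.044 and 0.044 m and height (world z) of walnut_3 below 0.045 m) or (contact force between the fingers and walnut_4 above 0.5 N and x of walnut_4 in the frame of tray between -0.112 and 0.112 m and y of walnut_4 in the frame of tray between -0.044 and 0.044 m and height (world z) of walnut_4 below 0.045 m) or (contact force between the fingers and walnut_5 above 0.5 N and x of walnut_5 in the frame of tray between -0.112 and 0.112 m and y of walnut_5 in the frame of tray between -0.044 and 0.044 m and height (world z) of walnut_5 below 0.045 m) or (contact force between the fingers and walnut_6 above 0.5 N and x of walnut_6 in the frame of tray between -0.112 and 0.112 m and y of walnut_6 in the frame of tray between -0.044 and 0.044 m and height (world z) of walnut_6 below 0.045 m)).
It fails at once if the mug, the tumbler or the brown jar is shifted by more than 30 mm or tipped (distance of any of mug, tumbler, syrup from where it was at the start of the episode above 0.03 m or angle between any of mug, tumbler, syrup's own z axis and vertical above 0.35 rad).
Of walnut_1, walnut_2, walnut_3, walnut_4, walnut_5, walnut_6 only 3 to 6 are there at a start; the rules pass over those that are not, and their reading is None.
Of cracker_a, cracker_b only 1 to 2 are there at a start; the rules pass over those that are not, and their reading is None.
At some moment in a run one of scoop, cracker_a, cracker_b may be knocked a few centimetres aside while the robot is not near it.
It also fails if it takes over 210 s, if anything falls off the work surface, if the arm or the gripper's body presses on something with over 40 N, if the wrist force passes 120 N, or if a joint passes its speed limit or range.

ROBOT

A 6-joint arm with a two-finger parallel gripper is mounted at the origin on the work surface. World frame = base frame: x ahead of the robot, y to its left, z up, the work surface at z = 0. Lengths are in mm, angles in rad, forces in N, time in s.
With the tool pointing down it reaches from about 300 to 775 mm from the base axis. Payload 14.6 kg.
Tool frame: the origin (TCP) lies on the centre line of the jaws, within the pads' length; the fingertips stand 19 mm ahead of it and the grasp point (between the pads) is the TCP (bot.tip_reach is the distance from the TCP to the fingertips, in mm); z points along the fingers, y is the line along which they close (so a half turn about z gives the same grasp; the last joint's range is limited). The gripper opens to 85 mm and grips with 20 to 120 N. Pads are 22 mm wide; open, the fingers measure 114 mm over their backs; the gripper's body (76 mm by 85 mm) begins 54 mm behind the grasp point. The pads swing forward as they close: fully open they stand 13 mm farther back than shut.
Start: joints at [1.224, 0.3, 1.521, -0, 1.321, -0.067], TCP at [151.888, 528.602, 250.281] pointing down, gripper open.
Joint ranges: [-3.03, 3.03], [-0.79, 2.21], [0.23, 2.52], [-1.04, 4.18], [0, 3.07], [-2.55, 2.55]. Speed limits (rad/s): [2.22, 2.22, 2.57, 3.14, 3.14, 3.14].

INTERFACE

Orientations are given as a unit quaternion [w, x, y, z].
In Python, from rig import bot gives the robot as it stands. Calls block until the motion is done:
- bot.move_to(position, orientation): joint-space move of the TCP to a pose.
- bot.servo_line(position, attitude=None, speed=150, until_force=None): straight line of the TCP; attitude=None keeps the orientation; speed is the mean speed in mm/s. With until_force (N) it stops when the force on the tool has changed by that much, and returns True; else False.
- bot.move_joints(angles): joint-space move.
- bot.move_gripper(opening, grip_force=None): finger opening in mm; grip_force is the grip in N (None keeps the last); returns when the fingers have stopped.
- bot.dwell(seconds).
- bot.ik(position, orientation): joint angles nearest the present ones, or None.
- bot.read_state(): the state.
- bot.read_camera(name): name is "side" or "top"; returns a dict with "image" (420x560x3 uint8, blue, green, red), "depth" (420x560 float32, mm along the optical axis (not along the pixel's ray), 0 where there is no reading), "fovy" (degrees; the focal length in pixels is half the picture's height over the tangent of half this angle, whatever the lens; pixels are square), "cx", "cy" (the principal point, pixels), "k1" (the pictures are not rectified: a ray, as slopes to the right and down, at radius r is drawn at 1 + k1 r^2 times it, then the intrinsics apply), "eye" and "attitude" of the camera in the world. Camera axes: x right, y down, z forward; pixel columns grow to the right and rows downward; lengths in mm; the calibration is good to about 2 mm. A picture is of the moment at which its call begins.
A pose or a line that the arm cannot do raises bot.MotionError and nothing moves.
- bot.finish_job(): hands the job in; it is judged then, once.
The state is a dict: "clock": time; "joint_positions": joint angles; "qvel": joint speeds; "effort": joint torques, N m; "ee_pos": TCP position; "tool_rot": TCP orientation; "ft_force": force on the tool from outside, world axes, zero at the start; "moment": the same for the moment, N m; "grip_width": finger opening in mm; "grip_force": force on a finger pad.
Only numpy, scipy, OpenCV 4.12 (cv2) and the standard library are available. Lean on these libraries where they do the work, as an engineer would, in place of code of your own. Each camera call takes 0.05 s, during which the arm holds its last target. There are 200 camera calls.

## Working session

There is one attempt and no reset: what is moved stays moved. The work goes in short steps, each a Python script; the robot and the scene stay as the last script left them, time stands still between calls to the robot, and variables do not carry over. Pictures are saved under pics/ and viewed, at most 14 in all, crops included, and the job is handed in when it is done.

```bash
ls; mkdir -p pics; cat > h.py <<'E'
import numpy as np, cv2
from scipy.spatial.transform import Rotation as R
from rig import bot
def q2R(q): return R.from_quat([q[1],q[2],q[3],q[0]])
def R2q(r):
    x,y,z,w=r.as_quat(); return [w,x,y,z]
def cam(n,save=None):
    c=bot.read_camera(n)
    if save: cv2.imwrite('pics/'+save,c['image'])
    return c
def rays(c,uv):
    uv=np.atleast_2d(np.asarray(uv,float)); f=210/np.tan(np.radians(c['fovy'])/2)
    d=(uv-[c['cx'],c['cy']])/f; s=d.copy()
    for _ in range(20): s=d/(1+c['k1']*(s**2).sum(1,keepdims=True))
    return np.c_[s,np.ones(len(s))]
def att(c):
    a=np.asarray(c['attitude'])
    return a if a.shape==(3,3) else q2R(a).as_matrix()
def onplane(c,uv,z):
    d=rays(c,uv)@att(c).T; e=np.asarray(c['eye'])
    return e+d*((z-e[2])/d[:,2])[:,None]
def cloud(c):
    v,u=np.mgrid[0:420,0:560]; r=rays(c,np.c_[u.ravel(),v.ravel()])
    D=c['depth'].ravel()
    P=(r*D[:,None])@att(c).T+np.asarray(c['eye']); P[D==0]=np.nan
    return P.reshape(420,560,3)
E
python3 - <<'E'
from h import *
for n in('top','side'):
    c=cam(n,n+'0.png'); print(n,c['fovy'],c['cx'],c['cy'],c['k1'],c['eye'],c['attitude'])
    np.savez(n+'0.npz',**c)
print(bot.read_state())
E
```

```text
pics
top 45.112893460068896 276.07092410984865 208.03359318501236 0.03245142193060204 [ 274.67078745  -26.17610341 1715.37155266] [-0.05189217  0.70998101 -0.70054077  0.04976747]
side 49.63538729656831 274.0301899279781 214.03639938642604 0.01715750400226366 [   53.03883175 -1198.24137638   880.53952142] [-0.49067126  0.85039874 -0.16027689  0.10185784]
{'clock': 0.1, 'joint_positions': array([ 1.22441358e+00,  3.00405178e-01,  1.52151618e+00,  2.01334366e-05,
        1.32073374e+00, -6.65859832e-02]), 'qvel': array([ 3.50887364e-04, -8.59761839e-04, -4.19746559e-03,  1.16693728e-05,
        2.59023165e-04,  9.14206581e-04]), 'effort': array([ 2.33050436e-03, -5.44378960e+01, -3.62362683e+01,  2.67766225e-06,
        3.04120942e-03, -1.75254405e-05]), 'ee_pos': array([151.81262128, 528.42904789, 249.784928  ]), 'tool_rot': array([-1.18457019e-04,  1.39444942e-01,  9.90229683e-01, -5.17941286e-04]), 'ft_force': array([-0.54562442,  0.20663764,  0.55178372]), 'moment': array([-0.06769315, -0.00555243,  0.031865  ]), 'grip_force': 0.0, 'grip_width': 85.52579907992582}
```

View pics/top0.png

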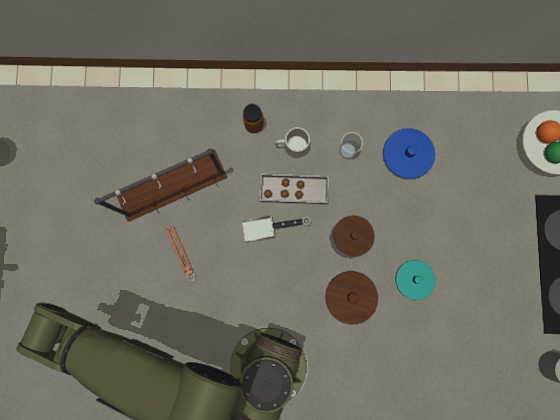

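View pics/side0.png

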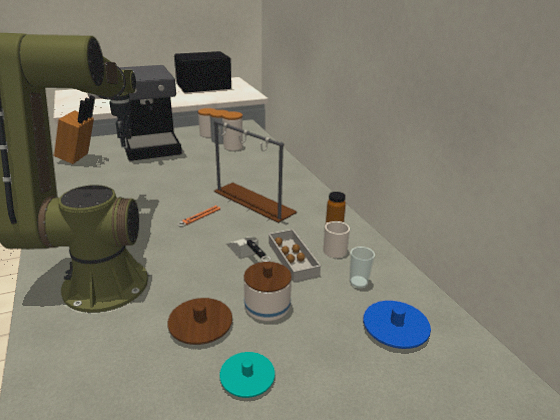

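Top view: lidded jar at (353,236), big brown decoy lid at (352,297), tray at (294,189) with 5 walnuts, scoop at (258,230) with its ring at (307,221), copper cracker at (180,250) with its ring at (192,275), and the rail with its hooks around (165,185). No steel cracker is visible. The side view agrees.

```bash
python3 - <<'E'
from h import *
np.set_printoptions(precision=1,suppress=True)
c=dict(np.load('top0.npz')); P=cloud(c); im=c['image']
hsv=cv2.cvtColor(im,cv2.COLOR_BGR2HSV)
for n,(u,v) in dict(lidknob=(354,236),flange=(340,245),walnut=(285,183),tray=(293,200),scoopfloor=(258,232),handle=(285,224),ring=(312,221),cr=(180,250),counter=(230,270),mug=(297,142)).items():
    print(n,P[v,u],hsv[v,u])
def box(n,x0,y0,x1,y1,k):
    cv2.imwrite('pics/'+n,cv2.resize(im[y0:y1,x0:x1],None,fx=k,fy=k,interpolation=cv2.INTER_CUBIC))
box('crop1.png',90,95,390,300,2.6)
E
```

```text
lidknob [ 417.7 -263.8  142.4] [ 11 143  89]
flange [ 391.6 -224.3  108.4] [ 11 148  86]
walnut [605.2 -48.6  29.4] [ 14 135 106]
tray [551.1 -77.    4.5] [ 18  27 161]
scoopfloor [439.5  40.9   4.2] [ 55  14 196]
handle [462.2 -49.7  56.4] [ 0  0 56]
ring [ 481.  -143.1   -7.8] [ 28  27 125]
cr [375.2 303.3   2.6] [ 22  39 125]
counter [310.5 133.5  -6.1] [ 26  28 129]
mug [756.3 -89.1   3. ] [ 54  13 196]
```

View pics/crop1.png

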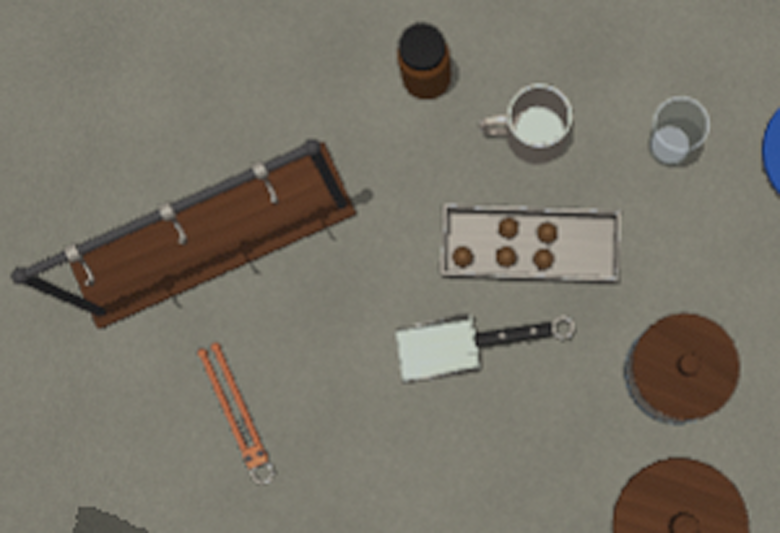

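```bash
python3 - <<'E'
from h import *
T=dict(np.load('top0.npz'))['image'];S=dict(np.load('side0.npz'))['image']
def cr(im,x0,y0,w,h,k): return cv2.resize(im[y0:y0+h,x0:x0+w],None,fx=k,fy=k,interpolation=cv2.INTER_NEAREST)
a=cr(T,90,140,145,80,5); b=cr(S,205,110,90,60,5)
o=np.zeros((600,800,3),np.uint8); o[:a.shape[0],:725]=a; 
c=cr(T,160,220,45,65,3); o[402:597,:135]=c
c=cr(T,235,210,85,36,6); 
o[402:402+190,140:140+285]=cr(S,205,112,95,63,3)[:190,:285]
o[402:402+198,430:430+370]=cr(T,235,205,92,49,4)[:198,:370][:196]if 0 else np.pad(cr(T,235,205,92,49,4),((0,2),(0,2),(0,0)))
cv2.imwrite('pics/crop2.png',o)
cv2.imwrite('pics/crop3.png',cr(S,205,105,100,75,8))
E
```

```text
Traceback (most recent call last):
ValueError: could not broadcast input array from shape (189,285,3) into shape (190,285,3)
```

```bash
python3 - <<'E'
from h import *
T=dict(np.load('top0.npz'))['image'];S=dict(np.load('side0.npz'))['image']
def cr(im,x0,y0,w,h,k): return cv2.resize(im[y0:y0+h,x0:x0+w],None,fx=k,fy=k,interpolation=cv2.INTER_NEAREST)
o=np.zeros((600,800,3),np.uint8)
o[:400,:725]=cr(T,90,140,145,80,5); o[402:597,:135]=cr(T,160,220,45,65,3)
o[402:402+196,140:140+368]=cr(T,235,205,92,49,4)
cv2.imwrite('pics/crop2.png',o)
cv2.imwrite('pics/crop3.png',cr(S,205,105,100,75,8))
E
```

```text
(no output)
```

View pics/crop2.png

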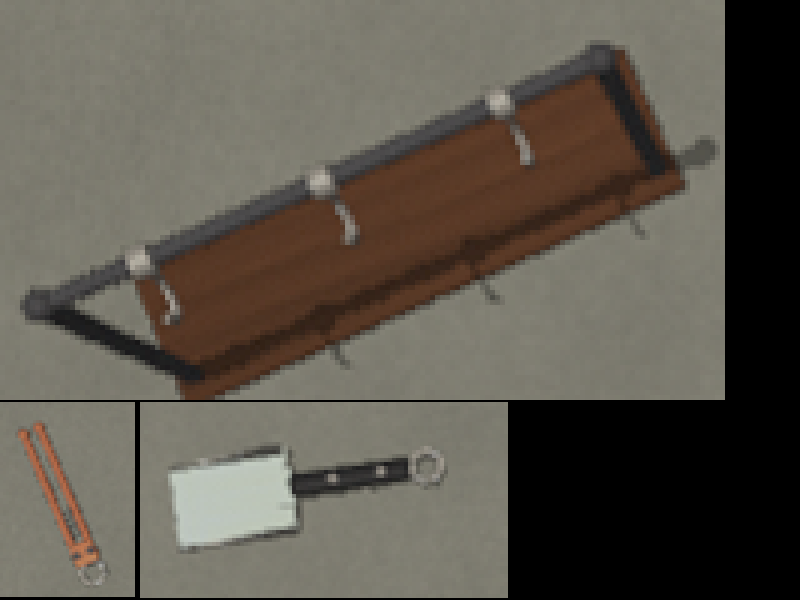

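View pics/crop3.png

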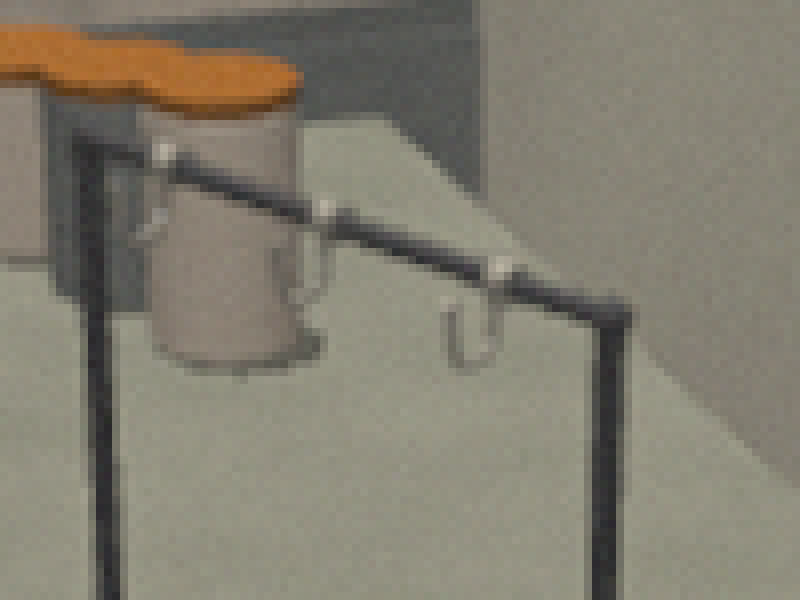

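The crops show the hook clamps in the top view at (117.5,192), (153.6,176), (189.6,160) and their tips at (124.6,203.6), (159.8,187.2), (195.2,171.6). In the side view the nearest tip is at about (260.6,142.5). The scoop ring is at (306.3,220.6) in the top view.

```bash
python3 - <<'E'
from h import *
np.set_printoptions(precision=1,suppress=True)
T=dict(np.load('top0.npz'));S=dict(np.load('side0.npz')); im=T['image']; hsv=cv2.cvtColor(im,cv2.COLOR_BGR2HSV)
print('clamps',onplane(T,[(117.5,192),(153.6,176),(189.6,160)],308))
print('tips',onplane(T,[(124.6,203.6),(159.8,187.2),(195.2,171.6)],307))
print('posts',onplane(T,[(97.5,200.5),(209.5,151.3)],308))
print('side clamps',onplane(S,[(225.2,124),(245.2,131.1),(267.1,138.1)],307),'tip',onplane(S,[(260.6,142.3)],307))
def comp(m,x0,y0,x1,y1):
    z=np.zeros_like(m); z[y0:y1,x0:x1]=m[y0:y1,x0:x1]
    n,l,s,c=cv2.connectedComponentsWithStats(z); i=1+np.argmax(s[1:,4]); 
    ys,xs=np.where(l==i); return np.c_[xs,ys].astype(np.float32)
H,Sa,V=[hsv[...,i].astype(int) for i in range(3)]
lid=comp(((H<16)&(Sa>110)).astype(np.uint8),325,210,380,262)
p=onplane(T,cv2.convexHull(lid)[:,0],113); print('lid',cv2.minEnclosingCircle(p[:,:2].astype(np.float32)),len(lid))
kc=onplane(T,[(354.2,235.8)],145); print('knob',kc)
cr=comp(((H<14)&(Sa>90)).astype(np.uint8),160,220,205,285)
p=onplane(T,cr,8)[:,:2].astype(np.float32); r=cv2.minAreaRect(p); print('cracker',r,cv2.boxPoints(r),p.mean(0))
hd=comp((V<85).astype(np.uint8),270,212,306,235)
p=onplane(T,hd,64)[:,:2].astype(np.float32); print('handle',cv2.minAreaRect(p)); print(cv2.fitLine(p,cv2.DIST_L2,0,.01,.01).T)
print('ring',onplane(T,[(306.3,220.6)],55), 'floor', onplane(T,[(242.2,221.2),(244.2,241.2)],1))
tr=comp(((V>138)).astype(np.uint8),250,165,340,212); 
cl=cv2.morphologyEx(np.uint8(V>138),cv2.MORPH_CLOSE,np.ones((5,5)))
tr=comp(cl,250,165,340,212); p=onplane(T,tr,40)[:,:2].astype(np.float32); print('tray',cv2.minAreaRect(p))
print('traycorn',onplane(T,[(260.2,173.7),(328.3,176),(327.1,203.6),(259,201.3)],40))
w=((H<20)&(Sa>90)).astype(np.uint8); w2=np.zeros_like(w); w2[175:203,258:330]=w[175:203,258:330]
n,l,s,c=cv2.connectedComponentsWithStats(w2)
for i in range(1,n):
    if s[i,4]>8: print('nut',s[i,4],onplane(T,c[i],20)[0])
print(bot.tip_reach)
E
```

```text
clamps [[518.3 427.  308. ]
 [565.7 327.8 308. ]
 [613.6 227.7 308. ]]
tips [[485.7 405.5 307. ]
 [533.9 309.  307. ]
 [580.3 210.7 307. ]]
posts [[493.3 481.4 308. ]
 [639.8 171.9 308. ]]
side clamps [[517.  437.4 307. ]
 [563.7 336.  307. ]
 [613.9 240.6 307. ]] tip [[577.5 209.3 307. ]]
lid ((422.4665222167969, -266.1363830566406), 64.1384506225586) 1267
knob [[ 418.1 -264.   145. ]]
cracker ((373.1647033691406, 304.93365478515625), (168.50946044921875, 28.587661743164062), 25.761764526367188) [[291.1 281.2]
 [303.5 255.4]
 [455.3 328.7]
 [442.8 354.4]] [370.  303.1]
handle ((462.80218505859375, -57.2590217590332), (21.64156150817871, 96.16780853271484), 7.650320529937744)
[[  0.2  -1.  462.6 -55.8]]
ring [[ 474.6 -120.    55. ]] floor [[476.1  95.7   1. ]
 [407.9  87.3   1. ]]
tray ((587.7786865234375, -77.3384780883789), (231.72239685058594, 92.81478118896484), 88.571044921875)
traycorn [[ 634.    35.8   40. ]
 [ 629.  -194.4   40. ]
 [ 534.7 -190.3   40. ]
 [ 539.5   38.1   40. ]]
nut 42 [609.8 -48.9  20. ]
nut 44 [604.  -99.7  20. ]
nut 43 [570.4  11.   20. ]
nut 41 [571.5 -45.7  20. ]
nut 40 [569.5 -95.   20. ]
19.0
```

```bash
cat >> h.py <<'E'
def pose(z,y):
    z=np.array(z,float); z/=np.linalg.norm(z); y=np.array(y,float); y-=z*(y@z); y/=np.linalg.norm(y)
    return R2q(R.from_matrix(np.c_[np.cross(y,z),y,z]))
def scoopR(yaw,th):
    "scoop frame: x at heading yaw, nose up by th deg"
    return R.from_euler('ZY',[yaw,-np.radians(th)])
def toolq(Ro,s):
    "tool gripping from object's +z, closing on its y"
    M=Ro.as_matrix(); return pose(-M[:,2],s*M[:,1])
JAR=np.array([420.5,-265.3]); TR=np.array([586.5,-77.5]); TU=np.array([.023,1.]); PSI=.447
RX=np.array([np.cos(PSI),np.sin(PSI),0])
TIP={1:np.array([485.5,408.,307]),2:np.array([533.3,310.3,307]),3:np.array([580.,211.,307])}
DN=[0,0,-1]
E
python3 - <<'E'
from h import *
T=dict(np.load('top0.npz'))
print(onplane(T,[(416,280),(409,153)],12))
s0=1;q0=pose(DN,[0.53,.85,0])
for s in(1,-1):
    print('lid',s,bot.ik([*JAR,136],pose(DN,np.array([.53,.85,0])*s)), bot.ik([475,-420,50],pose(DN,np.array([.53,.85,0])*s)))
    g=lambda p,q:(lambda j:None if j is None else np.round(j,2))(bot.ik(p,q))
    Ro=scoopR(np.arctan2(.988,-.152),0); print('grasp',g([461,-38,60],toolq(Ro,s)))
    ty=np.arctan2(1,.023)
    for th,n in((-32,-118),(0,-60),(0,32),(15,32)):
        Ro=scoopR(ty,th); p=np.array([586.5,n,10+max(0,th)*2])-Ro.apply([130,0,-60]); print('scoop',th,g(p,toolq(Ro,s)))
    for yaw in (1.57,.8,2.4,3.14,-2.4):
        for th in(25,-45):
            Ro=scoopR(yaw,th); p=np.array([*JAR,112])-Ro.apply([35+130-0,0,-60])*1
            p=np.array([*JAR,112])-35*np.array([np.cos(yaw),np.sin(yaw),0])-Ro.apply([130,0,-60]); print('dump',yaw,th,g(p,toolq(Ro,s)))
    for h in(1,2,3):
        for a in(-25,-50):
            Ro=scoopR(PSI+np.pi,a); p=TIP[h]+[0,0,20]-Ro.apply([-83,0,-5]); print('hang',h,a,g(p,toolq(Ro,s)))
    Ro=scoopR(np.arctan2(.435,.9),0); print('crk',g([373,305,25],toolq(Ro,s)))
E
```

```text
[[ 285.93618891 -487.65656173   12.        ]
 [ 719.22002196 -475.05592122   12.        ]]
lid 1 [-6.36521303e-01  3.14728021e-01  1.78948923e+00 -4.44089210e-16
  1.03737541e+00 -1.64977651e+00] [-7.81778688e-01  7.00752031e-01  1.42246136e+00 -4.44089210e-16
  1.01837926e+00 -1.79503390e+00]
grasp None
scoop -32 None
scoop 0 None
scoop 0 None
scoop 15 None
dump 1.57 25 [-0.96  0.75  1.23  0.24  1.53  2.12]
dump 1.57 -45 None
dump 0.8 25 [-1.18  0.42  1.77  0.43  1.17  2.52]
dump 0.8 -45 None
dump 2.4 25 [-0.67  0.95  0.88  0.03  1.75  1.64]
dump 2.4 -45 [-0.62  0.1   1.94 -0.27  0.33  1.91]
dump 3.14 25 [-0.41  0.88  0.99 -0.17  1.67  1.18]
dump 3.14 -45 [-0.74  0.12  1.91  0.87  0.67  0.25]
dump -2.4 25 [-0.19  0.63  1.43 -0.35  1.37  0.77]
dump -2.4 -45 [-0.79  0.23  1.79  0.85  1.24 -0.3 ]
hang 1 -25 [ 0.71  0.1   1.7  -0.14  0.92  1.9 ]
hang 1 -50 [ 0.75  0.07  1.95 -0.72  0.35  2.46]
hang 2 -25 [ 0.48  0.04  1.76 -0.02  0.9   1.61]
hang 2 -50 [ 0.48  0.01  2.02 -0.1   0.24  1.69]
hang 3 -25 [0.23 0.04 1.76 0.12 0.91 1.3 ]
hang 3 -50 [0.2  0.01 2.02 0.65 0.32 0.78]
crk [ 0.61  
[... 546 characters left out ...]
.84 -0.9   0.91  0.  ]
dump 0.8 25 [-1.18  0.42  1.77  0.43  1.17 -0.62]
dump 0.8 -45 [-0.49  0.3   1.69 -0.75  1.46  0.49]
dump 2.4 25 [-0.67  0.95  0.88  0.03  1.75 -1.5 ]
dump 2.4 -45 [-0.62  0.1   1.94 -0.27  0.33 -1.23]
dump 3.14 25 [-0.41  0.88  0.99 -0.17  1.67 -1.97]
dump 3.14 -45 None
dump -2.4 25 [-0.19  0.63  1.43 -0.35  1.37 -2.38]
dump -2.4 -45 None
hang 1 -25 [ 0.71  0.1   1.7  -0.14  0.92 -1.24]
hang 1 -50 [ 0.75  0.07  1.95 -0.72  0.35 -0.68]
hang 2 -25 [ 0.48  0.04  1.76 -0.02  0.9  -1.54]
hang 2 -50 [ 0.48  0.01  2.02 -0.1   0.24 -1.45]
hang 3 -25 [ 0.23  0.04  1.76  0.12  0.91 -1.84]
hang 3 -50 [ 0.2   0.01  2.02  0.65  0.32 -2.36]
crk [ 0.61  0.48  1.88 -0.    0.78  1.73]
```

```bash
python3 - <<'E'
from h import *
np.set_printoptions(precision=1,suppress=True)
q=pose(DN,[-.53,-.85,0])
bot.move_to([130,430,450],bot.read_state()['tool_rot'])
bot.move_gripper(60)
bot.move_to([*JAR,300],q)
bot.servo_line([*JAR,180]); print(bot.servo_line([*JAR,136],speed=60,until_force=8))
bot.move_gripper(10,50); s=bot.read_state(); print(s['ee_pos'],s['grip_width'],s['clock'])
c=cam('top'); np.savez('top1.npz',**c); cv2.imwrite('pics/top1.png',c['image'])
z0=s['ee_pos'][2]
bot.servo_line([*JAR,z0+60],speed=80); print(bot.read_state()['ft_force'])
bot.servo_line([475,-420,z0+60],speed=250)
bot.servo_line([475,-420,z0-85],speed=150)
print(bot.servo_line([475,-420,z0-97],speed=30,until_force=5),bot.read_state()['ee_pos'])
bot.move_gripper(60); bot.servo_line([475,-420,200],speed=200)
bot.move_to([200,-350,400],q)
c=cam('top','top2.png'); np.savez('top2.npz',**c)
c=cam('side','side2.png'); print(bot.read_state()['clock'])
E
```

```text
False
[ 420.6 -265.4  136.4] 24.584876293071137 6.325
[-0.3 -0.7 -3. ]
True [ 475.1 -420.2   41.4]
12.3833
```

View pics/top2.png

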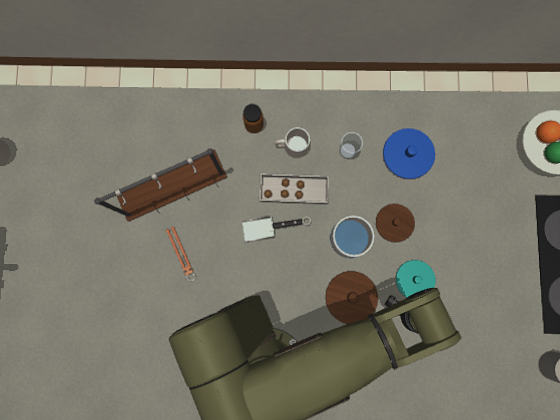

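Top view now: the lid lies on the counter at (396,222), the jar is open at (353,236), and the scoop and copper cracker haven't moved. There is no second cracker.

```bash
python3 - <<'E'
from h import *
np.set_printoptions(precision=1,suppress=True)
T=dict(np.load('top2.npz')); hsv=cv2.cvtColor(T['image'],cv2.COLOR_BGR2HSV)
m=np.zeros((420,560),np.uint8); m[212:262,328:378]=(hsv[212:262,328:378,0]>95)&(hsv[212:262,328:378,1]>60)
ys,xs=np.where(m); p=onplane(T,cv2.convexHull(np.c_[xs,ys].astype(np.float32))[:,0],103); print('jar',cv2.minEnclosingCircle(p[:,:2].astype(np.float32)))
yaw=np.arctan2(.988,-.152); Ro=scoopR(yaw,0); q=toolq(Ro,-1); g=np.array([461,-38])
bot.move_to([*g,200],q); bot.move_gripper(50)
bot.servo_line([*g,90]); print(bot.servo_line([*g,60],speed=60,until_force=6))
bot.move_gripper(5,100); s=bot.read_state(); print(s['ee_pos'],s['grip_width'])
bot.servo_line([*g,150],speed=100)
c=cam('top','top3.png'); im=c['image']; np.savez('top3.npz',**c)
c2=cam('side','side3.png'); np.savez('side3.npz',**c2)
o=np.zeros((600,800,3),np.uint8)
o[:300,:480]=cv2.resize(im[190:250,230:326],None,fx=5,fy=5,interpolation=0)
o[300:600,:600]=cv2.resize(c2['image'][200:275,200:350],None,fx=4,fy=4,interpolation=0)
cv2.imwrite('pics/crop4.png',o); print(bot.read_state()['ft_force'],bot.read_state()['clock'])
E
```

```text
jar ((419.5389709472656, -261.7437744140625), 56.30481719970703)
False
[461.2 -38.   60.4] 16.254470793205055
[ 0.8  0.5 -0.8] 17.3917
```

View pics/crop4.png

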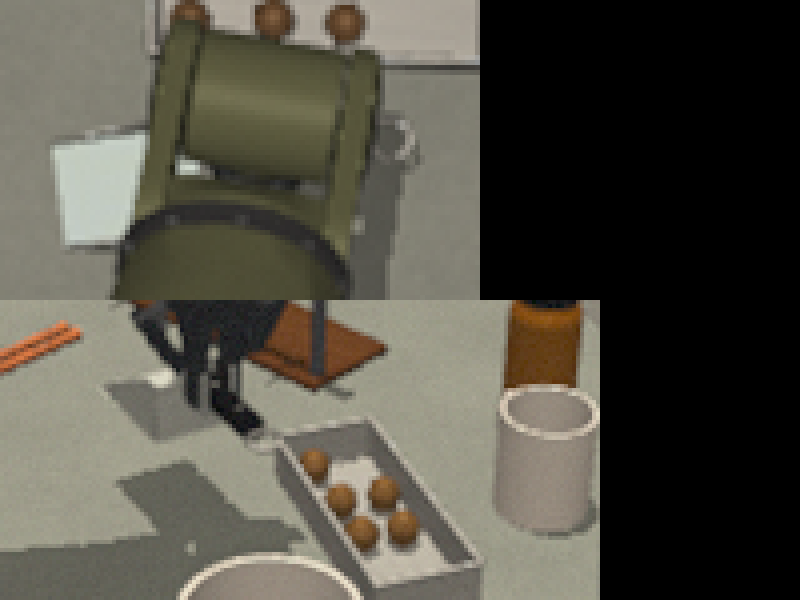

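The scoop is held. Ring: top view (309.3,217.9), side view (265,234.3). Nose corners: top view (240.3,219.3) and (243.5,239.1).

```bash
cat >> h.py <<'E'
def tri(a,ua,b,ub):
    A=[];B=[]
    for c,u in((a,ua),(b,ub)):
        d=(rays(c,u)@att(c).T)[0]; d/=np.linalg.norm(d); M=np.eye(3)-np.outer(d,d); A.append(M);B.append(M@np.asarray(c['eye']))
    r=np.linalg.lstsq(np.vstack(A),np.hstack(B),rcond=None); return r[0],r[1]**.5
E
python3 - <<'E'
from h import *
np.set_printoptions(precision=1,suppress=True)
T=dict(np.load('top3.npz'));S=dict(np.load('side3.npz'))
print('ring',tri(T,(309.2,217.8),S,(265,234.2)),onplane(T,[(309.2,217.8)],145))
n=onplane(T,[(240.2,219.2),(243.4,239)],91); print('nose',n,n.mean(0), 'exp',np.array([461,-38])+130*np.array([-.152,.988]))
T2=dict(np.load('top2.npz'));S0=dict(np.load('side0.npz'))
print(tri(T,(195.2,171.6),S0,(260.6,142.3)))
# tray corners in side3 crop: (280,435),(367,420),(480,565)
sc=lambda x,y:((x+.5)/4+199.5,(y-300+.5)/4+199.5)
print('tray side',onplane(S,[sc(277,437),sc(370,420),sc(480,563),sc(375,585)],40))
E
```

```text
ring (array([ 470.2, -123.1,  148.9]), array([2.9])) [[ 472.7 -124.   145. ]]
nose [[471.9  95.9  91. ]
 [407.9  84.1  91. ]] [439.9  90.   91. ] exp [441.2  90.4]
(array([579.3, 211.1, 306.3]), array([1.6]))
tray side [[ 543.2   34.3   40. ]
 [ 629.9   31.8   40. ]
 [ 624.8 -191.4   40. ]
 [ 536.7 -188.4   40. ]]
```

```bash
cat >> h.py <<'E'
TR=np.array([585.3,-77.8]); TY=np.arctan2(1,.023); TRC=np.array([np.cos(TY),np.sin(TY)])
def nose(p,yaw,th):
    Ro=scoopR(yaw,th); return list(np.array(p)-Ro.apply([130,0,-60])), toolq(Ro,-1)
def tnose(u,z,th): return nose([*(TR+u*TRC),z],TY,th)
def sl(pq,**k): return bot.servo_line(pq[0],pq[1],**k)
E
python3 - <<'E'
from h import *
np.set_printoptions(precision=1,suppress=True)
bot.move_to(*tnose(-42,110,-32)); sl(tnose(-42,20,-32),speed=100)
print(sl(tnose(-42,-3,-32),speed=20,until_force=4)); s=bot.read_state()
Ro=scoopR(TY,-32); n=s['ee_pos']+Ro.apply([130,0,-60]); print('touch nose',n,s['ft_force']); z=n[2]+.7
open('nz','w').write(str(z))
sl(tnose(-42,z,-32),speed=20)
sl(tnose(-20,z+.5,-27),speed=40); sl(tnose(-2,z+.5,-25),speed=40); print(bot.read_state()['ft_force'])
print(sl(tnose(0,z+2,-3),speed=60,until_force=15)); print(bot.read_state()['ft_force'])
print(sl(tnose(0,z-5,-3),speed=15,until_force=4)); s=bot.read_state()
print('touch nose',s['ee_pos']+scoopR(TY,-3).apply([130,0,-60]),s['ft_force'],s['clock'])
c=cam('top','top4.png'); c2=cam('side'); np.savez('side4.npz',**c2)
o=np.zeros((600,800,3),np.uint8); o[:240,:]=cv2.resize(c['image'][160:220,200:400],None,fx=4,fy=4,interpolation=0)
o[240:600,:480]=cv2.resize(c2['image'][220:295,250:350],(480,360),interpolation=0)
cv2.imwrite('pics/crop5.png',o)
E
```

```text
True
touch nose [ 584.3 -120.     3.4] [-0.1 -1.4  4.1]
[-0.  -0.7 -1.4]
False
[-0.6 -0.2 -1.4]
True
touch nose [585.5 -77.7   1.8] [ 1.5 -0.5  4.2] 22.75
```

View pics/crop5.png

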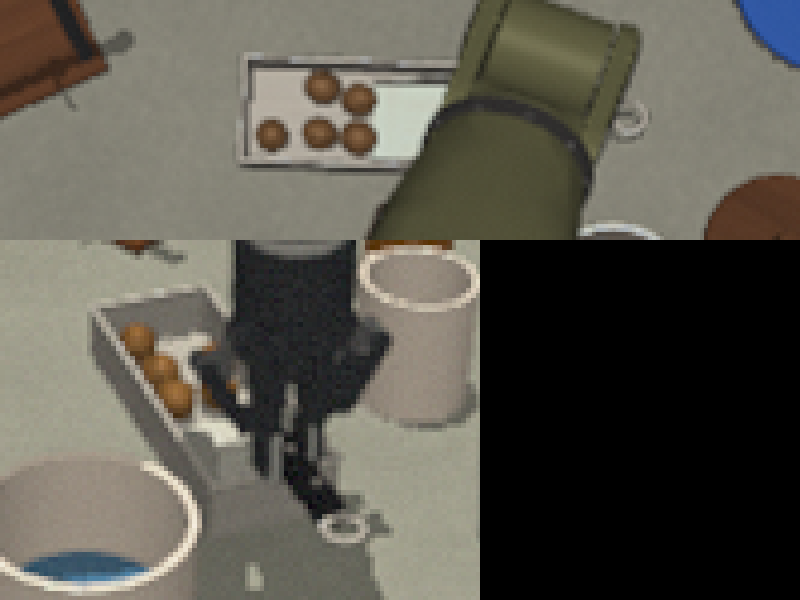

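All five nuts are ahead of the nose, none behind it, and the scoop floor is flat in the tray. I'll push to the end wall and lift.

```bash
python3 - <<'E'
from h import *
np.set_printoptions(precision=1,suppress=True)
z=2.1
print(sl(tnose(80,z,-3),speed=40,until_force=15),bot.read_state()['ft_force'])
hit=sl(tnose(112,z,-3),speed=25,until_force=12); s=bot.read_state()
n=s['ee_pos']+scoopR(TY,-3).apply([130,0,-60]); u=(n[:2]-TR)@TRC; print(hit,n,u,s['ft_force'])
c=cam('top','top5.png'); c2=cam('side','side5.png')
u-=.7
sn=lambda th:np.sin(np.radians(th))*100
sl(tnose(u,z+1,0),speed=20)
if u>95:
    for th,l in((5,8),(10,22),(15,40),(20,60),(25,90)): sl(tnose(u,z+l+sn(th),th),speed=50)
    sl(tnose(u,230,25),speed=100)
c=cam('top','top6.png'); c2=cam('side','side6.png'); print(bot.read_state()['ft_force'],bot.read_state()['clock'])
o=np.zeros((600,800,3),np.uint8); o[:280,:]=cv2.resize(c['image'][150:220,200:400],None,fx=4,fy=4,interpolation=0)
o[280:600,:400]=cv2.resize(c2['image'][200:280,250:350],None,fx=4,fy=4,interpolation=0)
o[280:600,400:]=cv2.resize(c2['image'][120:200,230:330],None,fx=4,fy=4,interpolation=0)
cv2.imwrite('pics/crop6.png',o)
E
```

```text
False [ 0.1 -1.8  3.9]
True [587.9  31.5   2.3] 109.32629667493666 [-1.7 -2.5  4.2]
[-0.2  0.4 -2.4] 30.1167
```

View pics/crop6.png

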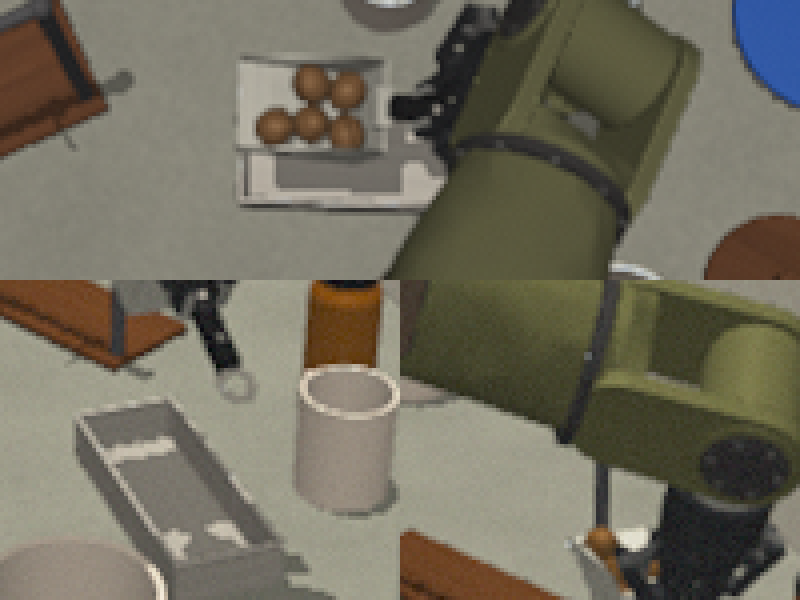

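All five walnuts are in the scoop and the tray is empty. I'll carry them to the jar and pour.

```bash
python3 - <<'E'
from h import *
np.set_printoptions(precision=1,suppress=True)
J=np.array([420,-263.5]); a=J-33*TRC
sl(nose([*a,230],TY,25),speed=150)
sl(nose([*a,112],TY,25),speed=100)
for th,v in((8,80),(-5,50),(-20,60),(-35,60),(-46,60)): sl(nose([*a,112],TY,th),speed=v)
bot.dwell(.4)
s=bot.read_state()['ft_force']
sl(nose([*a,200],TY,-40),speed=100)
sl(nose([a[0]+40,a[1]+250,260],TY,0),speed=200)
c=cam('top','top7.png'); np.savez('top7.npz',**c);c2=cam('side'); print(s,bot.read_state()['ft_force'],bot.read_state()['clock'])
o=np.zeros((600,800,3),np.uint8); o[:420,:560]=c['image']; o[420:,:360]=cv2.resize(c2['image'][255:315,215:335],(360,180),interpolation=0)
o[:200,560:]=cv2.resize(c['image'][206:266,320:392],(240,200),interpolation=0)
cv2.imwrite('pics/crop7.png',o)
E
```

```text
[-0.  -0.3 -1.7] [-0.5  0.5 -1.7] 40.25
```

View pics/crop7.png

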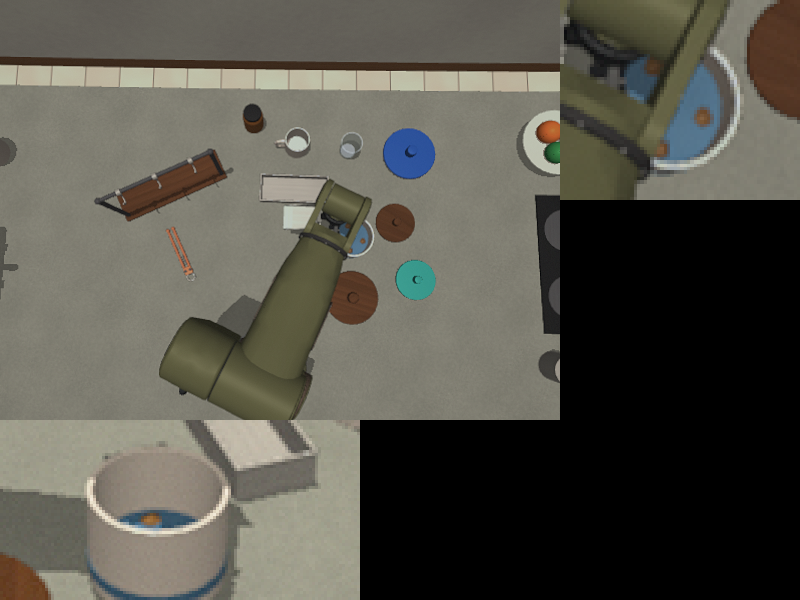

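Three walnuts show in the jar, the rest are behind the arm, and none lie on the counter. Next I'll hang the scoop on hook 3, with a pull test to confirm the ring is captured.

```bash
cat > hang.py <<'E'
from h import *
np.set_printoptions(precision=1,suppress=True)
def hang(h,off,s,stage,thmax=(-70,-62,-55,-50,-45)):
    "off: eye relative to TCP in object frame"
    off=np.array(off,float)
    def P(dx,z,th,dy=0):
        Ro=scoopR(PSI+np.pi,th); e=TIP[h]+RX*dx; e[2]=z
        return list(e-Ro.apply(off)),toolq(Ro,s)
    def seat(th,up=3):
        t=np.radians(-th); return P(15-1-13*np.cos(t),266+13-13*np.sin(t)+up,th)
    bot.move_to(stage,P(0,0,-25)[1])
    sl(P(-40,345,-25),speed=200); sl(P(0,335,-25),speed=80)
    hit=sl(P(0,285,-25),speed=30,until_force=5); st=bot.read_state(); print('down',hit,st['ee_pos'][2]-P(0,285,-25)[0][2],st['ft_force'])
    if hit: return False
    pull=sl(P(-16,285,-25),speed=15,until_force=3); st=bot.read_state()
    print('pull',pull,(st['ee_pos']-P(0,285,-25)[0])@RX)
    if not pull: return False
    sl(P(0,285,-25),speed=30)
    push=sl(P(16,285,-25),speed=15,until_force=3); st=bot.read_state()
    print('push',push,(st['ee_pos']-P(0,285,-25)[0])@RX)
    sl(P(0,285,-25),speed=30)
    th=-35
    sl(seat(-35,6),speed=40,until_force=12)
    for t in thmax:
        try: print('rot',t,sl(seat(t,3),speed=40,until_force=12),bot.read_state()['ft_force']); break
        except bot.MotionError as e: print(t,e)
    return True
def release(w=45,back=110):
    st=bot.read_state(); bot.move_gripper(w); zt=q2R(st['tool_rot']).apply([0,0,1])
    bot.servo_line(list(st['ee_pos']-zt*back),speed=100)
E
python3 - <<'E'
from hang import *
print(hang(3,[-83,0,-5],-1,[380,40,420])); print(bot.read_state()['clock'])
c=cam('side'); np.savez('side8.npz',**c)
E
```

```text
down False 0.1375178104558472 [ 0.2 -0.6 -1.3]
pull True -3.3739643831255797
push True 12.925937477482357
-70 the arm cannot follow that straight line within its joint ranges
-62 the arm cannot follow that straight line within its joint ranges
-55 the arm cannot follow that straight line within its joint ranges
-50 the arm cannot follow that straight line within its joint ranges
rot -45 False [-0.9  0.1  8.7]
True
48.8
```

```bash
python3 - <<'E'
from hang import *
release(45,110)
bot.move_to([350,40,420],bot.read_state()['tool_rot'])
bot.dwell(.5)
c=cam('side'); t=cam('top'); np.savez('side9.npz',**c); np.savez('top9.npz',**t); print(bot.read_state()['clock'])
o=np.zeros((600,800,3),np.uint8); o[:480,:480]=cv2.resize(c['image'][110:230,200:320],(480,480),interpolation=0)
o[:320,480:]=cv2.resize(t['image'][140:220,150:230],(320,320),interpolation=0)
o[330:600,480:]=cv2.resize(t['image'][206:266,320:390],(320,270),interpolation=0)
cv2.imwrite('pics/crop9.png',o)
E
```

```text
51.9167
```

View pics/crop9.png

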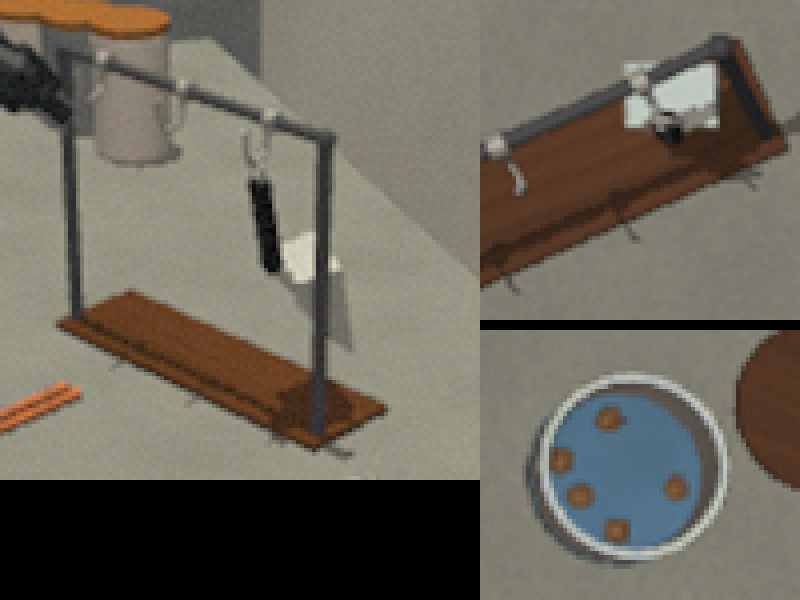

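The scoop hangs on hook 3 and all five walnuts are in the jar. Next is the lid.

```bash
python3 - <<'E'
from hang import *
q=pose(DN,[-.53,-.85,0]); L=[475,-420]
bot.move_to([*L,200],q); bot.move_gripper(60); bot.servo_line([*L,90])
print(bot.servo_line([*L,41.4],speed=60,until_force=8))
bot.move_gripper(10,50); s=bot.read_state(); print(s['ee_pos'],s['grip_width'])
bot.servo_line([*L,210],speed=150); print(bot.read_state()['ft_force'])
bot.servo_line([*JAR,210],speed=200); bot.servo_line([*JAR,150],speed=80)
print(bot.servo_line([*JAR,134],speed=25,until_force=6),bot.read_state()['ee_pos'],bot.read_state()['ft_force'])
bot.move_gripper(60); bot.servo_line([*JAR,250],speed=150)
bot.move_to([330,0,420],q)
T=cam('top','top10.png'); np.savez('top10.npz',**T); c=cam('side','side10.png')
hsv=cv2.cvtColor(T['image'],cv2.COLOR_BGR2HSV).astype(int); H,Sa=hsv[...,0],hsv[...,1]
def comp(m,x0,y0,x1,y1):
    z=np.zeros(m.shape,np.uint8); z[y0:y1,x0:x1]=m[y0:y1,x0:x1]
    n,l,s,c=cv2.connectedComponentsWithStats(z); i=1+np.argmax(s[1:,4]); ys,xs=np.where(l==i); return np.c_[xs,ys].astype(np.float32)
p=onplane(T,cv2.convexHull(comp((H<16)&(Sa>110),325,210,380,262))[:,0],113); print('lid',cv2.minEnclosingCircle(p[:,:2].astype(np.float32)))
p=onplane(T,comp((H<14)&(Sa>90),130,210,240,300),8)[:,:2].astype(np.float32); r=cv2.minAreaRect(p); print('cracker',r,cv2.boxPoints(r),bot.read_state()['clock'])
E
```

```text
False
[ 475.2 -420.2   41.9] 24.13857679245725
[-1.   0.  -2.7]
True [ 420.5 -265.3  136.9] [-1.4  2.   7.4]
lid ((421.9724426269531, -265.2878723144531), 64.01905822753906)
cracker ((373.07000732421875, 304.8879699707031), (168.71969604492188, 28.587661743164062), 25.761764526367188) [[290.9 281.1]
 [303.3 255.3]
 [455.3 328.7]
 [442.8 354.4]] 63.9833
```

```bash
python3 - <<'E'
from hang import *
TIP[1]=np.array([485.5,407.,307]); yaw=np.radians(25.76); Ro=scoopR(yaw,0); g=[359.6,298.4]; s=None
for k in(1,-1):
    qg=toolq(Ro,k)
    R2=scoopR(PSI+np.pi,-45); p=TIP[1]-R2.apply([-80.5,0,-16]); print(k,bot.ik([*g,22],qg),bot.ik(list(p),toolq(R2,k)))
s=-1; q=toolq(Ro,s)
bot.move_to([*g,200],q); bot.move_gripper(50); bot.servo_line([*g,60])
print(bot.servo_line([*g,22],speed=40,until_force=5))
bot.move_gripper(15,80); st=bot.read_state(); print(st['ee_pos'],st['grip_width'],st['ft_force'])
bot.servo_line([*g,330],speed=150); st=bot.read_state(); print(st['grip_width'],st['ft_force'])
print(hang(1,[-80.5,0,5.5-st['ee_pos'][2]+330-22+.5 if 0 else -16],s,[330,200,420])); print(bot.read_state()['clock'])
E
```

```text
1 [ 0.6  0.5  1.9 -0.   0.8 -1.4] [ 0.7  0.1  1.9 -0.5  0.4  2.3]
-1 [ 0.6  0.5  1.9 -0.   0.8  1.7] [ 0.7  0.1  1.9 -0.5  0.4 -0.9]
False
[359.8 298.5  22.6] 25.003016375688077 [-2.6 -2.9 10.7]
25.038951756274457 [ 0.4  0.1 -0.7]
down False 0.1302930238067006 [-0.4 -0.2 -0.9]
pull True -3.733518485778529
push True 9.95598465014089
-70 the arm cannot follow that straight line within its joint ranges
-62 the arm cannot follow that straight line within its joint ranges
-55 the arm cannot follow that straight line within its joint ranges
rot -50 False [ 0.4 -0.1 -1.3]
True
80.5333
```

```bash
python3 - <<'E'
from hang import *
release(50,110)
bot.move_to([250,40,450],bot.read_state()['tool_rot'])
bot.dwell(1)
c=cam('side'); t=cam('top','top11.png'); print(bot.read_state()['clock'])
o=np.zeros((600,800,3),np.uint8); o[:480,:480]=cv2.resize(c['image'][110:230,200:320],(480,480),interpolation=0)
o[:320,480:]=cv2.resize(t['image'][140:220,90:230],(320,320),interpolation=0)
o[330:600,480:]=cv2.resize(c['image'][250:330,230:310],(320,270),interpolation=0)
cv2.imwrite('pics/crop11.png',o)
E
```

```text
Traceback (most recent call last):
rig.MotionError: the arm cannot take that pose within its joint ranges
```

```bash
python3 - <<'E'
from hang import *
bot.move_to([330,40,420],pose(DN,[0,-1,0]))
bot.dwell(1)
c=cam('side'); t=cam('top','top11.png'); print(bot.read_state()['clock'])
o=np.zeros((600,800,3),np.uint8); o[:480,:480]=cv2.resize(c['image'][110:230,200:320],(480,480),interpolation=0)
o[:320,480:]=cv2.resize(t['image'][140:220,90:230],(320,320),interpolation=0)
o[330:600,480:]=cv2.resize(c['image'][250:330,230:310],(320,270),interpolation=0)
cv2.imwrite('pics/crop11.png',o)
E
```

```text
85.1917
```

View pics/crop11.png

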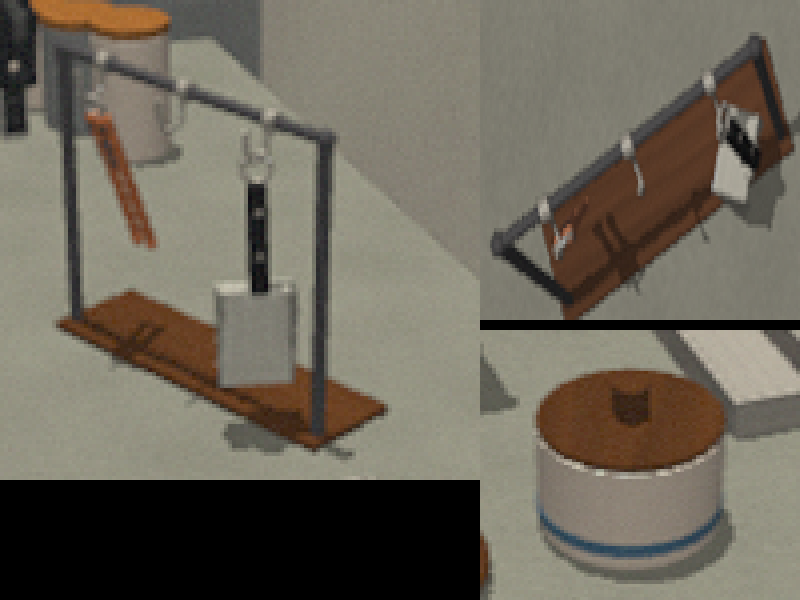

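Both hang and the lid is seated, but they may still be swinging. I'll wait and compare frames.

```bash
python3 - <<'E'
from hang import *
bot.dwell(8); a=cam('side')['image'].astype(int)
for i in range(3):
    bot.dwell(.4); c=cam('side')['image'].astype(int); print((abs(c-a).max(2)[110:230,200:320]>45).sum()); a=c
im=a.astype(np.uint8)
t=cam('top')['image']
o=np.zeros((480,800,3),np.uint8); o[:,:480]=cv2.resize(im[110:230,200:320],(480,480),interpolation=0)
o[:320,480:]=cv2.resize(t[140:220,90:230],(320,320),interpolation=0)
cv2.imwrite('pics/crop12.png',o); print(bot.read_state()['clock'])
# cracker lean from orange pixels, scoop handle from black pixels in the side view
E
```

```text
45
51
6
94.6417
```

View pics/crop12.png

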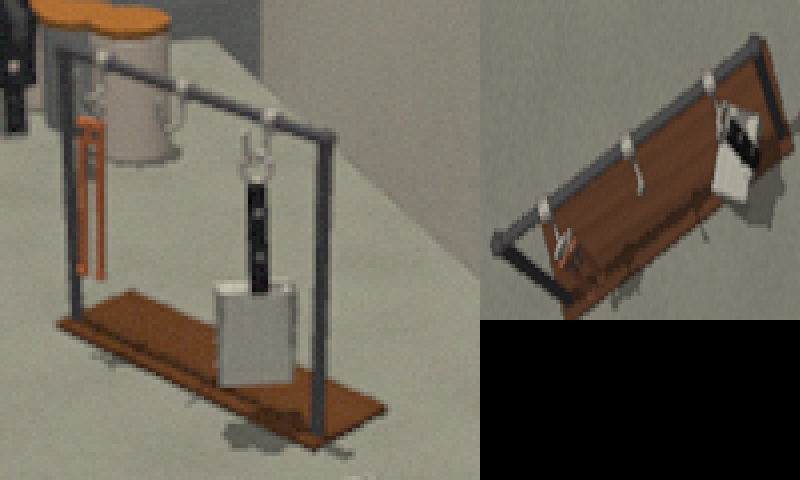

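```bash
python3 - <<'E'
from hang import *
S=cam('side');T=cam('top')
for n,h,us,ut in(('scoop',3,(264.0,151.2),(195.7,167)),('cr',1,(223.2,135.3),None)):
    hp=TIP[h]+15*RX; hp[2]=266
    for c,u in((S,us),(T,ut)):
        if u is None: continue
        d=(rays(c,u)@att(c).T)[0]; d/=np.linalg.norm(d); v=hp-np.asarray(c['eye']); print(n,'offset of ray from hook pt',(v@d)*d-v)
print(T['clock'] if 'clock' in T else '')
o=np.zeros((560,800,3),np.uint8)
o[:,:400]=cv2.resize(S['image'][130:186,245:285],(400,560),interpolation=cv2.INTER_CUBIC); o[:400,400:]=cv2.resize(T['image'][150:190,180:220],(400,400),interpolation=cv2.INTER_CUBIC); cv2.imwrite('pics/crop13.png',o)
E
```

```text
scoop offset of ray from hook pt [0.3 0.8 2.2]
scoop offset of ray from hook pt [ 9.  -1.1  1.9]
cr offset of ray from hook pt [2.1 1.2 4.8]
```

Both ring centres sit within about 10 mm of their hook points, nothing is swinging hard, and the lid is seated. I'll hand the job in.

```bash
python3 - <<'E'
from rig import bot
bot.dwell(3); print(bot.finish_job(), bot.read_state()['clock'])
E
```

```text
the job is handed in; nothing more can be done
the job is handed in; nothing more can be done
```

The job is handed in, though no verdict came back: all five walnuts are in the jar with the lid seated, the scoop hangs on hook 3 and the copper nutcracker (the only one present) on hook 1, and the mug, tumbler and brown jar were left alone.

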